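# Fit the charged battery pack in the data logger and switch it on

### The job

Get the data logger running on its charged battery: take the pack whose lights are green out of the charger and lay it flat in the logger's open battery bay, its brass terminals against the brass contacts at the hinge end. Then press the bay cover down until the catch clicks and holds it fully shut, and after that flip the power switch over to on, towards the green mark. Leave the pack with the red light in the charger and do not disturb the other things on the desk.

Things in the scene. Friction and masses are not known exactly. Their poses are not given: they have to be found in the camera images.
- charged_pack: charged battery pack: dark grey brick, pale labels, green stripe and four green lights at its upper end; 36 mm (x) x 22 (y) x 60 (z), 90 g. Origin: centre of the end face with the two brass terminals; z points along the pack to the end with the lights. Starts upright in either of the charger's wells, terminals down, 38 mm standing out
- charged_pack_mid (a point): the middle of the charged pack (30 mm from its terminal end), same axes as the pack
- flat_pack: the flat battery pack, same shape and axes, red stripe and a single red light; stands in the other well and stays there
- charger: black two-well desk charger, fixed, 78 mm (x) x 120 (y) x 30 high; origin at the centre of its underside, z up, x to its back. Wells at y = +26 and -26 mm, 22 mm deep (floor 8 mm above the desk), 40 x 26 mm: the packs stand in them with their 36 mm side along the charger's x
- logger: the data logger, grey and black instrument, fixed, 130 mm (x, front to back) x 170 (y), 46 high to its deck; origin at the centre of its underside, x to its rear, y to its left, z up. Battery bay at the left rear, display at the right rear, power switch at the right front
- bay (a point): centre of the battery bay's floor, 32 mm above the desk, axes as the logger's. The bay is 66 mm long (x) x 42 wide (y), 14 deep below the deck: a pack lying in it stands 8 mm proud of the deck, its middle 11 mm above this point. The bay's brass contacts are on its rear (+x) wall, at the hinge
- bay_cover (a joint): hinge of the bay cover: 0 = fully shut; 1.75 to 1.92 rad = open, leaning back behind the logger; stays where it is left. About 0.11 rad above shut the cover's ridge meets a sprung roller in the catch block before it; some 10 N near the cover's front edge presses it past, then the roller holds it shut
- cover_hinge (a point): middle of the cover's hinge axis, 40 mm behind the bay's middle, 48 mm above the desk; turns with the cover: x from the cover's front edge to the hinge, y along the hinge (to the logger's left), z out of its outer face. The cover is a shallow dish, x = -80 mm to 0, 54 mm wide, 13 mm high, outer face at z = 11 mm
- cover_press (a point): point on the cover's outer face at its ribs, 63 mm from the hinge: press here. With the cover shut it is 59 mm above the desk
- power_switch (a joint): bat-handle toggle switch: 0 = off (leaning to the logger's front, white mark), 0.84 rad = on (leaning to its rear, green mark); it snaps over at 0.42
- switch_tip (a point): top of the switch's 30 mm steel lever (10 mm thick at the tip); the lever turns about a point 50 mm above the desk, 40 mm in front of and 45 mm to the right of the logger's centre
- flange_sleeve: pale blue printed flanged sleeve, 54 mm across, 69 mm tall; a bystander, origin at the centre of its underside
- caliper: digital caliper lying flat, 77 x 232 x 15 mm; a bystander, origin at the centre of its underside
- pen_green: green ball pen, 132 mm long; a bystander, origin at the centre of its underside
- usb_stick: red memory stick, 17 x 56 x 8 mm; a bystander, origin at the centre of its underside
- glue_stick: white and green glue stick lying down, 91 mm long, 20 mm thick; a bystander, origin at the centre of its underside
- red_rook: red printed chess rook, 74 mm across, 67 mm tall; a bystander, origin at the centre of its underside

How it is judged:
By the outcome, as a careful person would: the job done as asked, in the order asked, and still so for the second after the job is handed in, with the robot touching nothing.
It also fails if it takes over 64 s, if anything falls off the work surface, if the arm or the gripper's body presses on something with over 40 N, if the wrist force passes 120 N, or if a joint passes its speed limit or range.

### The arm

A 7-joint arm with a two-finger parallel gripper is mounted at the origin on a cart in front of the work surface, level with it; the furniture and walls round the work are solid. World frame = base frame: x ahead of the robot, y to its left, z up, the work surface at z = 0. Lengths are in mm, angles in rad, forces in N, time in s.
With the tool pointing down it reaches from about 400 to 875 mm from the base axis. Payload 4.4 kg.
Tool frame: the origin (TCP) lies between the finger pads; the fingertips stand 17 mm ahead of it and the grasp point (between the pads) lies 2 mm behind it; z points along the fingers, y is the line along which they close (so a half turn about z gives the same grasp; the last joint's range is limited). The gripper opens to 85 mm and grips with 20 to 120 N. Pads are 22 mm wide; open, the fingers measure 114 mm over their backs; the gripper's body (76 mm by 85 mm) begins 54 mm behind the grasp point. The pads swing forward as they close: fully open they stand 13 mm farther back than shut.
Start: joints at [-0.066, 0.628, 0.038, 1.517, -0.027, 0.996, -0.02], TCP at [650.014, 0.028, 211.513] pointing down, gripper open.
Joint ranges: [-3.06, 3.06], [-0.37, 2.12], [-1.25, 1.32], [0.18, 2.47], [-1.1, 4.24], [0.23, 1.98], [-2.94, 2.94]. Speed limits (rad/s): [2.57, 2.57, 3.14, 3.14, 3.14, 3.14, 3.14].

### API

Orientations are given as [roll, pitch, yaw] about the fixed x, y, z axes, in that order (R = Rz(yaw) Ry(pitch) Rx(roll)).
In Python, from cell import sensors, get_image, ctrl gives the robot as it stands.
- The arm moves only by the tool send_rows, never from a script. Its argument "series" is a list of rows, each a list of 3 entries, a list of its own where there are three numbers: the finger opening in mm, from 0 to 85.4, then the shift along the world's x, y, z in units of 60 mm (1.0 is 60 mm), then the turn, a rotation vector about the world's x, y, z in units of 5 degrees (1.0 is 5 degrees). A call has 1 to 8 rows; each row shifts and turns the commanded pose from where the row before left it; what a row does not reach is not made up. A row lasts 1/8 s, in which the tool goes at most 62.5 mm and 10.7 degrees, less where a joint would pass 70% of its speed; a pose out of reach is approached as far as the arm can. A call is refused whole if a number of a shift passes 1 or a number of a turn 1, either way. A call with a gripper value outside its range is refused whole. The fingers move at their own pace and stop on an object; the grip force is fixed at half the most. Time passes only in rows, so rows that do not move let the fingers close. It gives the time, the measured TCP pose, the force, the opening and the grip force at its end, in the units of the state.
- sensors.read_state(): the state, without advancing time (a new reading comes with each control period).
- get_image(name): name is "scene" or "side" or "wrist"; returns a dict with "img" (384x512x3 uint8, red, green, blue), "depth" (384x512 float32, mm along the optical axis (not along the pixel's ray), 0 where there is no reading), "vfov" (degrees; the focal length in pixels is half the picture's height over the tangent of half this angle, whatever the lens; pixels are square), "cx", "cy" (the principal point, pixels), "world_to_cam" (4x4, takes a point from world to camera coordinates). Camera axes: x right, y down, z forward; pixel columns grow to the right and rows downward; lengths in mm; the calibration is good to about 2 mm. A picture is of the moment at which its call begins.
- ctrl.finish_job(): hands the job in; it is judged then, once.
The state is a dict: "clock": time; "qpos": joint angles; "qd": joint speeds; "tau": joint torques, N m; "eef_pos": TCP position; "tool_rot": TCP orientation; "force": force on the tool from outside, world axes, zero at the start; "torque": the same for the moment, N m; "width": finger opening in mm; "gripper_force": force on a finger pad.
Only numpy, scipy, OpenCV 4.12 (cv2) and the standard library are available. Lean on these libraries where they do the work, as an engineer would, in place of code of your own. Each camera call takes 0.05 s, during which the arm holds its last target. There are 200 camera calls.

## Working session

There is one attempt and no reset: what is moved stays moved. The work goes in short steps, Python scripts to look and compute and a tool call to move; the robot and the scene stay as the last step left them, time stands still between calls to the robot, and variables do not carry over. Pictures are saved under pics/ and viewed, at most 10 in all, crops included, and the job is handed in when it is done.

Besides the shell and the picture viewer there is one more tool, called after ">>>" as name(argument=value, ...), one argument or row to a line, values as JSON. send_rows: Moves the arm, as the interface text tells. Its arguments: {"type":"object","properties":{"series":{"type":"array"}},"required":["series"]}

```bash
mkdir -p pics; cat > h.py <<'E'
import numpy as np, cv2
from cell import sensors, get_image, ctrl
def grab(n,tag):
    d=get_image(n); np.savez(f'pics/{tag}.npz',**{k:np.array(v) for k,v in d.items()})
    cv2.imwrite(f'pics/{tag}.png',d['img'][:,:,::-1]); return d
def load(tag): return dict(np.load(f'pics/{tag}.npz'))
def cloud(d):
    h,w=d['depth'].shape; f=h/2/np.tan(np.radians(float(d['vfov']))/2)
    v,u=np.mgrid[:h,:w]; z=d['depth']
    p=np.stack([(u-d['cx'])/f*z,(v-d['cy'])/f*z,z],-1)
    M=np.linalg.inv(d['world_to_cam']); P=p@M[:3,:3].T+M[:3,3]; P[z==0]=np.nan; return P
def proj(d,X):
    f=384/2/np.tan(np.radians(float(d['vfov']))/2); c=d['world_to_cam']@np.r_[X,1]
    return f*c[0]/c[2]+d['cx'],f*c[1]/c[2]+d['cy']
E
python3 - <<'E'
from h import *
ims=[]
for n in('scene','side','wrist'):
    d=grab(n,n+'0'); ims.append(d['img']); M=np.linalg.inv(d['world_to_cam']); print(n,d['vfov'],M[:3,3].round(),M[:3,2].round(2))
print(sensors.read_state())
cv2.imwrite('pics/both.png',cv2.resize(np.vstack([ims[0],ims[1]]),(512,768))[:,:,::-1])
E
```

```text
scene 44.81955105528373 [ -50. 1309.  723.] [ 0.38 -0.82 -0.43]
side 47.83852694953215 [ 290. -956.  619.] [ 0.22  0.86 -0.46]
wrist 67.03414129873411 [650.  67. 373.] [-0.   -0.27 -0.96]
{'clock': 0.15, 'qpos': array([-0.06576163,  0.62916178,  0.03843286,  1.51807865, -0.02700066,
        0.99633362, -0.02001774]), 'qd': array([ 2.33223235e-03, -2.72616768e-03, -6.08432228e-05, -2.97999629e-03,
        2.32159169e-03,  2.90072952e-04,  1.36208035e-03]), 'tau': array([ 2.19518879e-03, -5.63800478e+01,  1.22790758e+00, -1.93650573e+01,
        1.11919764e-02,  7.40401709e-03, -1.44664841e-05]), 'eef_pos': array([6.49513908e+02, 1.82953052e-02, 2.10800953e+02]), 'tool_rot': array([-3.14012842e+00, -2.17034683e-06,  1.57075377e+00]), 'force': array([ 0.94399249, -0.53548896, -1.004893  ]), 'torque': array([-0.01356188,  0.00999997, -0.00145958]), 'gripper_force': 0.0, 'width': 85.67255136895635}
```

View pics/scene0.png

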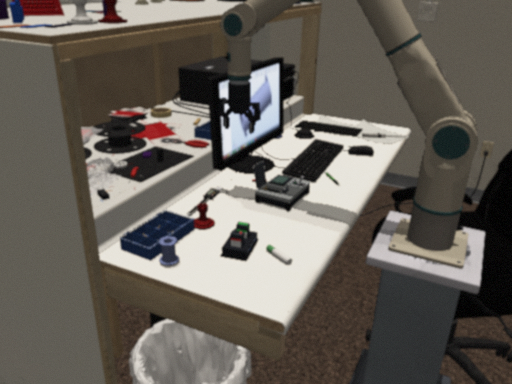

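View pics/side0.png

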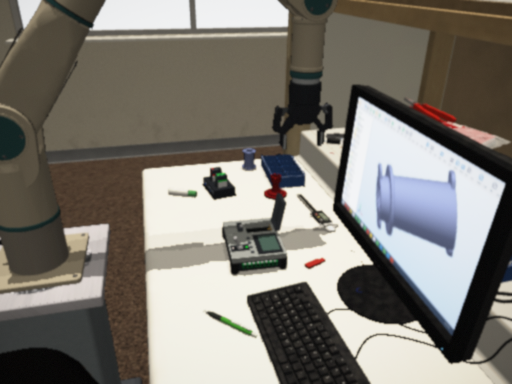

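The scene view shows the charger at about (240,240) and the logger at (283,190). In the side view they are at (218,182) and (255,245). Next I'll enlarge these and compute coordinates.

```bash
python3 - <<'E'
from h import *
s,t=load('scene0'),load('side0')
def crop(d,x,y,w,h,k): return cv2.resize(d['img'][y:y+h,x:x+w],(w*k,h*k),interpolation=cv2.INTER_CUBIC)
a=np.hstack([crop(s,210,210,80,60,5),crop(s,245,155,80,60,5)])
b=np.hstack([crop(t,190,155,80,60,5),crop(t,215,190,80,90,5)[:450,:][75:375] if 0 else crop(t,215,190,80,60,5)])
b2=crop(t,215,215,80,60,5)
cv2.imwrite('pics/c1.png',np.vstack([a,np.hstack([crop(t,190,155,80,60,5),cv2.resize(t['img'][190:280,210:300],(400,300),interpolation=cv2.INTER_CUBIC)])])[:,:,::-1])
for n,d in(('s',s),('t',t)):
    P=cloud(d)
    g=d['img'].astype(int)
    for nm,pts in ({'s':{'ch':[(240,240),(243,227),(236,240)],'lg':[(283,185),(283,200)]},'t':{'ch':[(218,182),(214,171)],'lg':[(255,245),(278,210)]}}[n]).items():
        for u,v in pts: print(n,nm,u,v,P[v,u].round(),g[v,u])
E
```

```text
s ch 240 240 [466. 328.  48.] [78 37 38]
s ch 243 227 [482. 280.  61.] [19 18 23]
s ch 236 240 [477. 331.  46.] [95 53 51]
s lg 283 185 [506. -65.  49.] [43 44 43]
s lg 283 200 [470.  15.  34.] [56 56 55]
t ch 218 182 [478. 258.  46.] [64 83 63]
t ch 214 171 [475. 311.  61.] [27 29 31]
t lg 255 245 [ 505. -114.   47.] [122 122 115]
t lg 278 210 [589. -20.  81.] [30 32 33]
```

View pics/c1.png

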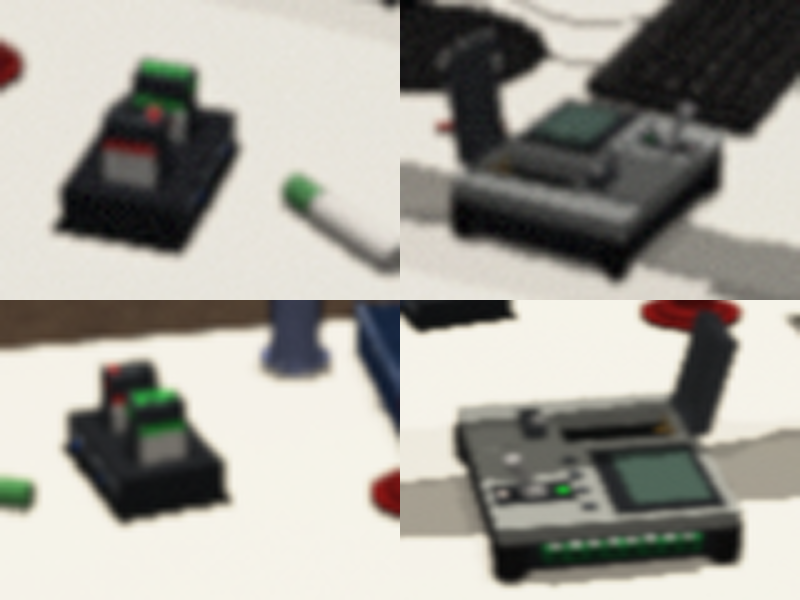

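>>> send_rows(
  series=[
    [85,[-0.7,-0.2,0.2],[0,0,0]],
    [85,[-0.7,-0.3,0.2],[0,0,0]],
    [85,[-0.6,-0.2,0],[0,0,0]],
    [85,[0,0,0],[0,0,0]],
    [85,[0,0,0],[0,0,0]],
  ],
)

```text
clock: 0.78
eef_pos: [530.9, -41.6, 235.7]
tool_rot: [3.14, -0.0, 1.571]
force: [0.4, 0.0, -0.9]
width: 85.1
gripper_force: 0.0
```

```bash
python3 - <<'E'
from h import *
d=grab('wrist','w1');print(sensors.read_state()['eef_pos'])
E
```

```text
[531.17116418 -41.38053408 235.53115749]
```

>>> send_rows(
  series=[
    [85,[-0.2,1,0],[0,0,0]],
    [85,[-0.2,1,0],[0,0,0]],
    [85,[-0.2,1,0],[0,0,0]],
    [85,[-0.2,1,0],[0,0,0]],
    [85,[-0.1,1,0],[0,0,0]],
    [85,[0,0,0],[0,0,0]],
    [85,[0,0,0],[0,0,0]],
  ],
)

```text
clock: 1.7
eef_pos: [476.3, 258.1, 235.0]
tool_rot: [-3.141, 0.001, 1.572]
force: [0.1, -0.9, 0.3]
width: 85.2
gripper_force: 0.0
```

```bash
python3 - <<'E'
from h import *
d=grab('wrist','w2');print(sensors.read_state()['eef_pos'])
a=load('w1')['img'];b=d['img']
cv2.imwrite('pics/w12.png',cv2.resize(np.hstack([a,b]),(800,300),interpolation=cv2.INTER_AREA)[:,:,::-1])
E
```

```text
[476.59741992 257.02613957 235.08480194]
```

View pics/w12.png

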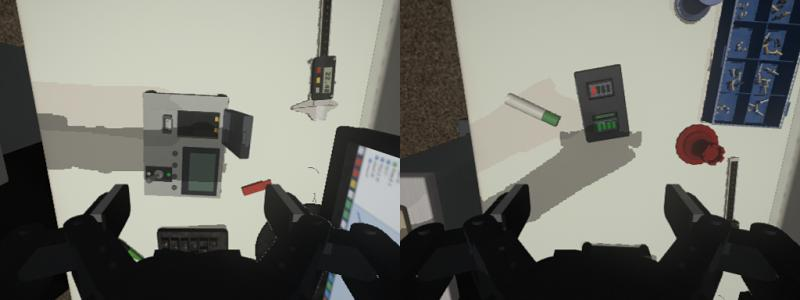

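Left half (w1): the logger spans (143–228, 92–198), with the cover at (237,133) and the toggle at about (158,173). Right half (w2): the charger spans (575–628, 65–140), with the green pack at (606,124) and the red one at (600,88). Next I'll fit rectangles from the depth.

```bash
python3 - <<'E'
from h import *
def fit(P,m,nm):
    m=cv2.morphologyEx(m.astype(np.uint8),cv2.MORPH_OPEN,np.ones((3,3)))
    n,l,st,_=cv2.connectedComponentsWithStats(m)
    for i in range(1,n):
        if st[i,4]<60: continue
        q=P[l==i]; r=cv2.minAreaRect(q[:,:2].astype(np.float32)); print(nm,st[i,4],'c',np.round(r[0],1),'size',np.round(r[1],1),'ang',round(r[2],2),'z',np.median(q[:,2]).round(1))
P=cloud(load('w1'));z=P[...,2]
R=(P[...,0]>400)&(P[...,0]<680)&(P[...,1]>-200)&(P[...,1]<80)
fit(P,R&(z>38)&(z<52),'deck'); fit(P,R&(z>28)&(z<38),'bay'); fit(P,R&(z>55)&(z<150),'hi')
P2=cloud(load('w2'));z=P2[...,2]
R=(P2[...,0]>400)&(P2[...,0]<560)&(P2[...,1]>200)&(P2[...,1]<380)
fit(P2,R&(z>24)&(z<36),'chg'); fit(P2,R&(z>55)&(z<80),'packtop');fit(P2,R&(z>5)&(z<36),'chgall')
# colours
for i,(tag,Q) in enumerate((('w1',P),('w2',P2))):
    g=load(tag)['img'].astype(int)
    G=(g[...,1]>g[...,0]+50)&(g[...,1]>g[...,2]+50); fit(Q,G&(Q[...,2]>20),tag+'green')
    Y=(g[...,0]>g[...,2]+60)&(g[...,1]>g[...,2]+30); fit(Q,Y&(Q[...,2]>20),tag+'brass')
# side/scene packs top
for tag in('scene0','side0'):
    Q=cloud(load(tag)); fit(Q,(Q[...,0]>430)&(Q[...,0]<520)&(Q[...,1]>220)&(Q[...,1]<360)&(Q[...,2]>63)&(Q[...,2]<76),tag)
    fit(Q,(Q[...,0]>400)&(Q[...,0]<680)&(Q[...,1]>-200)&(Q[...,1]<80)&(Q[...,2]>55)&(Q[...,2]<160),tag+'hi')
a=load('w1')['img'][110:260,175:325]; cv2.imwrite('pics/w1c.png',cv2.resize(a,(600,600),interpolation=cv2.INTER_CUBIC)[:,:,::-1])
E
```

```text
deck 11519 c [512.3 -71.3] size [170.3 135.6] ang 86.97 z 46.4
bay 1697 c [532.4 -33.1] size [41.1 66.1] ang 87.14 z 32.4
hi 1557 c [585.5 -35. ] size [54.4 24.8] ang 87.8 z 105.7
hi 110 c [ 459.7 -113.4] size [ 8.8 15.3] ang 77.27 z 74.0
chg 3722 c [484.2 295.4] size [ 72.4 112. ] ang 9.7 z 29.9
packtop 660 c [480.9 321.2] size [36.5 22. ] ang 9.7 z 68.1
packtop 615 c [489.5 270. ] size [36.4 22.1] ang 9.31 z 68.0
chgall 3997 c [485.5 296.5] size [ 76.5 118.2] ang 9.74 z 29.8
chgall 125 c [406.2 271.1] size [11.7 20. ] ang 0.67 z 18.2
scene0 62 c [478.1 324.9] size [35.6 23. ] ang 16.18 z 67.1
scene0hi 216 c [583.3 -33.7] size [65.4 21.4] ang 84.2 z 92.7
side0hi 316 c [586.3 -35.1] size [62.2 23.8] ang 85.35 z 92.8
```

View pics/w1c.png

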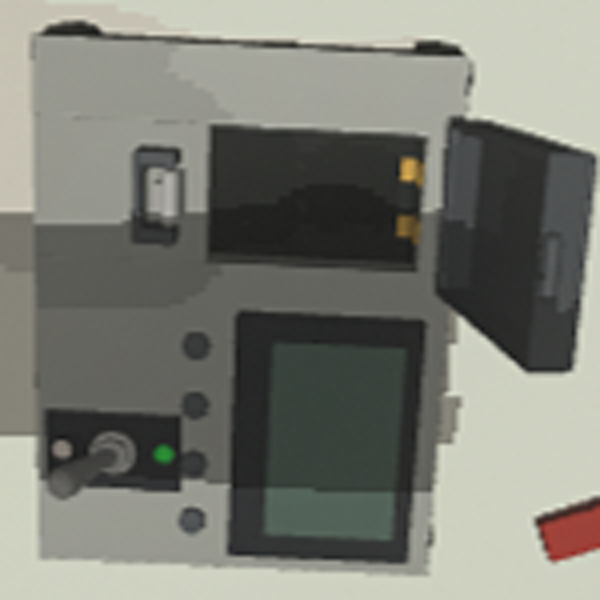

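The crop shows the bay at (315,198), brass contacts at (408,170/225) on the rear wall, and the toggle leaning to the front at (62,480).
- **Sizes and heights:** they match the text: bay 66x41 at z 32, pack top 36x22 at z 68.
- **Grasp:** I'll take the green pack with the tool tilted about 40° about the charger's x, so the pack can be laid down in the bay.

>>> send_rows(
  series=[
    [65,[0.1,-0.2,0],[0,0,0.95]],
    [65,[0.1,-0.2,0],[0,0,0.95]],
    [65,[0.1,-0.2,0],[0.99,0.16,0]],
    [65,[0.07,-0.12,0],[0.99,0.16,0]],
    [65,[0,0,0],[0.99,0.16,0]],
    [65,[0,0,0],[0.99,0.16,0]],
    [65,[0,0,0],[0.99,0.16,0]],
    [65,[0,0,0],[0.99,0.16,0]],
  ],
)

```text
clock: 2.75
eef_pos: [499.2, 212.4, 235.6]
tool_rot: [3.137, -0.527, 1.734]
force: [0.2, -0.2, -1.0]
width: 64.8
gripper_force: 0.0
```

>>> send_rows(
  series=[
    [65,[0,0,-0.3],[0.99,0.16,0]],
    [65,[0,0,-0.3],[0.99,0.16,0]],
    [65,[0,0,-0.4],[0,0,0]],
    [65,[0,0,-0.5],[0,0,0]],
    [65,[0,0,0],[0,0,0]],
    [65,[0,0,0],[0,0,0]],
  ],
)

```text
clock: 3.5
eef_pos: [498.9, 214.1, 146.2]
tool_rot: [3.136, -0.7, 1.737]
force: [0.3, 0.9, 1.1]
width: 65.4
gripper_force: 0.0
```

```bash
cat >> h.py <<'E'
from scipy.spatial.transform import Rotation as Ro
def st():
    s=sensors.read_state(); R=Ro.from_euler('xyz',s['tool_rot']).as_matrix()
    print('t',round(s['clock'],2),'p',s['eef_pos'].round(1),'z',R[:,2].round(3),'y',R[:,1].round(3),'q',s['qpos'].round(2),'F',s['force'].round(1),'w',round(s['width'],1)); return s,R
E
python3 - <<'E'
from h import *
s,R=st()
A=np.array([489.6,270.4,53]); print((A-9*R[:,2]-s['eef_pos'])/60)
d=grab('wrist','w3'); P=cloud(d); z=P[...,2]
m=((P[...,0]>430)&(P[...,0]<530)&(P[...,1]>235)&(P[...,1]<360)&(z>64)&(z<75)).astype(np.uint8)
n,l,stt,_=cv2.connectedComponentsWithStats(m)
for i in range(1,n):
    if stt[i,4]>100: print(cv2.minAreaRect(P[l==i][:,:2].astype(np.float32)),np.median(P[l==i][:,2]))
E
```

```text
t 3.5 p [498.9 214.1 146.2] z [-0.101  0.636 -0.765] y [0.987 0.162 0.004] q [ 0.28  0.73 -0.46  1.95 -0.66  0.69  0.64] F [0.3 0.9 1.1] w 65.4
[-0.13988275  0.84223697 -1.43935409]
((481.5768737792969, 320.1174011230469), (35.42959213256836, 21.691265106201172), 9.66275691986084) 68.00270113627641
((490.0640869140625, 269.7232360839844), (34.98137664794922, 22.03693389892578), 9.935524940490723) 68.12372254702038
```

>>> send_rows(
  series=[
    [65,[0,0,-0.42],[0,0,0]],
    [65,[-0.04,0.28,-0.34],[0,0,0]],
    [65,[-0.04,0.28,-0.34],[0,0,0]],
    [65,[-0.03,0.14,-0.17],[0,0,0]],
    [65,[-0.02,0.14,-0.17],[0,0,0]],
    [65,[0,0,0],[0,0,0]],
    [65,[0,0,0],[0,0,0]],
  ],
)

```text
clock: 4.42
eef_pos: [491.0, 264.8, 59.4]
tool_rot: [3.136, -0.7, 1.738]
force: [0.1, 0.4, 0.0]
width: 64.7
gripper_force: 0.0
```

>>> send_rows(
  series=[
    [30,[0,0,0],[0,0,0]],
    [30,[0,0,0],[0,0,0]],
    [30,[0,0,0],[0,0,0]],
    [30,[0,0,0],[0,0,0]],
  ],
)

```text
clock: 4.92
eef_pos: [490.4, 265.2, 59.2]
tool_rot: [3.137, -0.7, 1.738]
force: [-1.0, 0.6, -0.7]
width: 30.0
gripper_force: 0.0
```

```bash
python3 - <<'E'
from h import *
st(); grab('side','s1'); d=grab('wrist','w4')
cv2.imwrite('pics/v1.png',np.hstack([d['img'],cv2.resize(load('s1')['img'][130:230,170:270],(384,384),interpolation=cv2.INTER_CUBIC)])[:,112:,::-1])
E
```

```text
t 4.92 p [490.4 265.2  59.2] z [-0.103  0.636 -0.765] y [0.987 0.164 0.004] q [ 0.23  0.9  -0.52  1.99 -0.73  0.45  0.73] F [-1.   0.6 -0.7] w 30.0
```

View pics/v1.png

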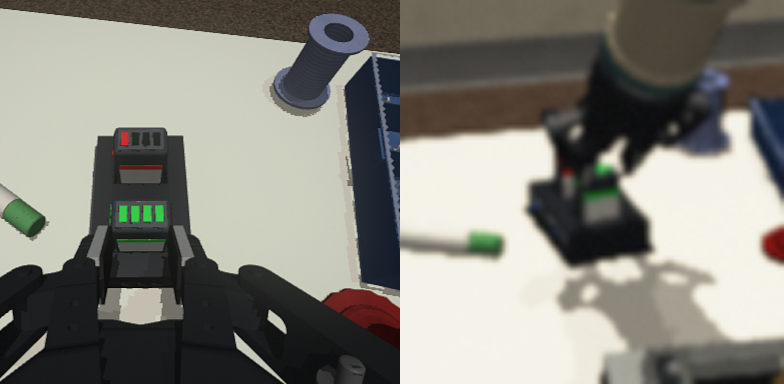

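```bash
python3 - <<'E'
from h import *
s,R=st(); d=load('w4'); P=cloud(d)
for u,v in [(140+112,213),(140+112,205),(250,240),(100+112,230),(95+112,250),(182+112,240),(185+112,270),(182+112,295),(250,260)]:
    p=P[v,u]; print(u,v,p.round(1),'tool',((p-s['eef_pos'])@R).round(1),d['img'][v,u])
for X in ([490,270,68],s['eef_pos'],s['eef_pos']+17*R[:,2]): print(proj(d,np.array(X)))
E
```

```text
t 5.03 p [490.4 265.2  59.1] z [-0.103  0.636 -0.765] y [0.986 0.164 0.004] q [ 0.23  0.9  -0.52  1.99 -0.73  0.45  0.73] F [ 0.2 -0.1 -0.5] w 30.2
252 213 [489.8 270.   68.3] tool [ 9.6  0.3 -3.9] [80 77 83]
252 205 [489.  275.   68.2] tool [13.4  0.3 -0.6] [78 79 82]
250 240 [490.6 258.3  52.2] tool [-9.7 -1.   0.9] [28 86 35]
212 230 [473.1 250.5  88.9] tool [ 10.3 -19.4 -30.4] [117 118 114]
207 250 [476.  237.  105.6] tool [ 10.5 -18.6 -52. ] [115 117 112]
294 240 [512.4 249.5  98. ] tool [ 10.4  19.3 -42. ] [115 117 112]
297 270 [512.2 232.1 121.2] tool [ 12.2  16.3 -70.8] [29 31 31]
294 295 [513.9 225.2 105.8] tool [ -3.1  16.8 -63.6] [21 21 21]
250 260 [491.8 250.9  28.6] tool [-30.6  -1.1  14.1] [52 54 53]
(np.float64(252.26648337700843), np.float64(213.24742063368652))
(np.float64(251.5777848592114), np.float64(225.8386038649786))
(np.float64(251.60831791494246), np.float64(215.94885723561362))
```

```bash
python3 - <<'E'
from h import *
s,R=st(); d=load('w4'); P=cloud(d)
for zt in(-40,-30,-20,-10,0,10,17): print(zt,np.round(proj(d,s['eef_pos']+R@[10,-19,zt])),np.round(proj(d,s['eef_pos']+R@[10,19,zt])))
T=(P-s['eef_pos'])@R
m=(abs(T[...,1])<30)&(abs(T[...,1])>12)&(abs(T[...,0])<13)&(T[...,2]>-60)&(T[...,2]<25)
q=T[m]
for lo in range(-60,25,5):
    k=q[(q[:,2]>=lo)&(q[:,2]<lo+5)]; L=k[k[:,1]<0];Rr=k[k[:,1]>0]
    print(lo,len(L),np.percentile(L[:,1],[0,50,100]).round(1) if len(L) else '',len(Rr),np.percentile(Rr[:,1],[0,50,100]).round(1) if len(Rr) else '')
E
```

```text
t 5.03 p [490.4 265.2  59.1] z [-0.103  0.636 -0.765] y [0.986 0.164 0.004] q [ 0.23  0.9  -0.52  1.99 -0.73  0.45  0.73] F [ 0.2 -0.1 -0.5] w 30.2
-40 [210. 239.] [293. 239.]
-30 [213. 230.] [290. 230.]
-20 [215. 223.] [288. 223.]
-10 [218. 216.] [285. 216.]
0 [220. 210.] [284. 210.]
10 [221. 205.] [282. 205.]
17 [222. 201.] [281. 201.]
-60 384 [-25.8 -16.1 -14.8] 389 [14.9 16.2 25.4]
-55 164 [-28.6 -15.7 -14.8] 166 [14.8 16.2 28.5]
-50 209 [-28.4 -18.6 -14.7] 208 [14.9 18.4 28.7]
-45 190 [-28.7 -18.5 -14.9] 186 [14.8 18.4 28.6]
-40 174 [-28.6 -18.4 -14.8] 175 [14.9 18.2 28.8]
-35 145 [-28.6 -18.4 -14.9] 140 [14.9 18.4 28.5]
-30 109 [-27.2 -16.8 -14.9] 118 [14.9 16.6 27.2]
-25 41 [-20.8 -15.1 -14.9] 37 [14.8 15.  21.2]
-20 0  0 
-15 6 [-15.6 -14.5 -12.8] 5 [12.2 14.4 15.5]
-10 140 [-17.2 -14.  -12. ] 153 [12.2 14.1 18.3]
-5 122 [-18.1 -14.9 -12. ] 130 [12.2 15.3 18.5]
0 31 [-18.  -15.7 -12. ] 38 [12.1 15.1 18.3]
5 6 [-18.1 -16.9 -15.5] 1 [17.4 17.4 17.4]
10 0  0 
15 0  0 
20 0  0
```

The fingertips really end about 23 mm behind the reported TCP, some 40 mm short of the stated 17 mm ahead, so the fingers closed in front of the pack. I'll open them, advance about 40 mm along the tool axis and close again.

>>> send_rows(
  series=[
    [65,[0,0,0],[0,0,0]],
    [65,[0,0,0],[0,0,0]],
    [65,[0,0,0],[0,0,0]],
    [65,[-0.02,0.14,-0.17],[0,0,0]],
    [65,[-0.02,0.14,-0.17],[0,0,0]],
    [65,[-0.03,0.14,-0.17],[0,0,0]],
    [65,[0,0,0],[0,0,0]],
    [65,[0,0,0],[0,0,0]],
  ],
)

```text
clock: 6.02
eef_pos: [486.2, 290.5, 28.4]
tool_rot: [3.137, -0.7, 1.738]
force: [0.1, -0.9, -1.2]
width: 65.2
gripper_force: 0.0
```

```bash
python3 - <<'E'
from h import *
s,R=st(); d=grab('wrist','w5'); P=cloud(d)
T=(P-s['eef_pos'])@R
m=(abs(T[...,1])<48)&(abs(T[...,1])>22)&(abs(T[...,0])<13)&(T[...,2]>-60)&(T[...,2]<25)
q=T[m]
for lo in range(-60,25,5):
    k=q[(q[:,2]>=lo)&(q[:,2]<lo+5)]; print(lo,len(k))
E
```

```text
t 6.03 p [486.2 290.5  28.4] z [-0.103  0.636 -0.765] y [0.987 0.164 0.003] q [ 0.2   0.97 -0.56  2.   -0.76  0.36  0.75] F [ 0.1 -0.9 -1.2] w 65.2
-60 566
-55 600
-50 545
-45 486
-40 428
-35 327
-30 116
-25 0
-20 0
-15 331
-10 549
-5 547
0 549
5 401
10 23
15 3
20 1
```

>>> send_rows(
  series=[
    [25,[0,0,0],[0,0,0]],
    [25,[0,0,0],[0,0,0]],
    [25,[0,0,0],[0,0,0]],
    [25,[0,0,0],[0,0,0]],
    [25,[0,0,0],[0,0,0]],
  ],
)

```text
clock: 6.7
eef_pos: [486.6, 290.3, 28.9]
tool_rot: [3.136, -0.7, 1.738]
force: [0.4, -2.9, 5.3]
width: 35.1
gripper_force: 60.2
```

```bash
python3 - <<'E'
from h import *
s,R=st(); Rp=Ro.from_euler('z',9.7,degrees=True).as_matrix()
np.savez('grasp.npz',R=R.T@Rp,p=R.T@(np.array([489.9,269.9,8])-s['eef_pos'])); print(R.T@(np.array([489.9,269.9,8])-s['eef_pos']))
E
```

```text
t 6.7 p [486.6 290.3  28.9] z [-0.102  0.636 -0.765] y [0.987 0.163 0.004] q [ 0.2   0.97 -0.56  2.   -0.76  0.36  0.75] F [ 0.4 -2.9  5.3] w 35.1
[-29.2878197   -0.20124896   2.62532432]
```

>>> send_rows(
  series=[
    [25,[0,0,0.15],[0,0,0]],
    [25,[0,0,0.3],[0,0,0]],
    [25,[0,0,0.4],[0,0,0]],
    [25,[0,0,0.7],[0,0,0]],
    [25,[0,0,0.8],[0,0,0]],
    [25,[0,0,0.6],[0,0,0]],
    [25,[0,0,0],[0,0,0]],
    [25,[0,0,0],[0,0,0]],
  ],
)

```text
clock: 7.7
eef_pos: [485.5, 290.1, 204.9]
tool_rot: [3.138, -0.699, 1.738]
force: [0.1, 0.1, -0.7]
width: 35.2
gripper_force: 60.0
```

```bash
python3 - <<'E'
from h import *
s,R=st(); d=grab('wrist','w6'); P=cloud(d); g=np.load('grasp.npz')
Rp=R@g['R'];pp=s['eef_pos']+R@g['p']; Q=(P-pp)@Rp
m=(abs(Q[...,0])<25)&(abs(Q[...,1])<20)&(Q[...,2]>50)&(Q[...,2]<70)
q=Q[m&(Q[...,2]>56)]; print('top',len(q),np.median(q,0).round(1),q.min(0).round(1),q.max(0).round(1))
q=Q[(abs(Q[...,0])<10)&(Q[...,1]>-18)&(Q[...,1]<-6)&(Q[...,2]>10)&(Q[...,2]<57)]; print('face',len(q),np.median(q,0).round(1))
# targets: bay pose
RL=Ro.from_euler('z',-3,degrees=True).as_matrix()
X,Y,Z=RL.T
for al in (25,30):
    a=np.radians(al)
    zp=-np.cos(a)*X+np.sin(a)*Z; xp=Y; yp=np.cross(zp,xp); Rt=np.stack([xp,yp,zp],1)
    Rtool=Rt@g['R'].T
    print(al,'yp',yp.round(2),'rotvec/5deg',np.degrees(Ro.from_matrix(Rtool@R.T).as_rotvec()).round(1)/5,'toolz',Rtool[:,2].round(2))
E
```

```text
t 7.7 p [485.5 290.1 204.9] z [-0.104  0.635 -0.765] y [0.986 0.164 0.003] q [ 0.15  0.62 -0.46  1.94 -0.7   0.71  0.5 ] F [ 0.1  0.1 -0.7] w 35.2
top 4749 [-0.3 -2.4 60.4] [-24.2 -20.   56. ] [24.2 10.8 70. ]
face 568 [  0.1 -10.9  41.8]
25 yp [-0.42  0.02 -0.91] rotvec/5deg [ -9.24 -10.42  13.66] toolz [ 0.42 -0.02 -0.91]
30 yp [-0.5   0.03 -0.87] rotvec/5deg [-8.54 -9.64 13.94] toolz [ 0.34 -0.01 -0.94]
```

The pack is held firmly and comes up clear. Now I'll carry and turn it towards the bay, terminal end slightly nose-down (25°).

>>> send_rows(
  series=[
    [25,[0.05,-0.35,0.1],[-0.66,-0.744,0.976]],
    [25,[0.05,-0.35,0.1],[-0.66,-0.744,0.976]],
    [25,[0.05,-0.35,0.1],[-0.66,-0.744,0.976]],
    [25,[0.05,-0.35,0],[-0.66,-0.744,0.976]],
    [25,[0.05,-0.35,0],[-0.66,-0.744,0.976]],
    [25,[0.05,-0.35,0],[-0.66,-0.744,0.976]],
    [25,[0.05,-0.35,0],[-0.66,-0.744,0.976]],
  ],
)

```text
clock: 8.62
eef_pos: [506.3, 142.7, 221.9]
tool_rot: [2.932, -0.131, 2.443]
force: [-1.6, 0.7, -0.7]
width: 34.9
gripper_force: 59.9
```

>>> send_rows(
  series=[
    [25,[0.05,-0.4,0],[-0.66,-0.744,0.976]],
    [25,[0.05,-0.4,0],[-0.66,-0.744,0.976]],
    [25,[0.05,-0.4,0],[-0.66,-0.744,0.976]],
    [25,[0.05,-0.4,0],[-0.66,-0.744,0.976]],
    [25,[0.05,-0.4,0],[-0.66,-0.744,0.976]],
    [25,[0.05,-0.4,0],[-0.66,-0.744,0.976]],
    [25,[0.05,-0.4,0],[-0.66,-0.744,0.976]],
    [25,[0,0,0],[0,0,0]],
  ],
)

```text
clock: 9.62
eef_pos: [525.2, -21.6, 220.9]
tool_rot: [3.123, 0.409, 3.055]
force: [-0.1, -1.0, -0.4]
width: 35.1
gripper_force: 60.0
```

```bash
cat > tgt.py <<'E'
from h import *
import sys
al,px,pz=map(float,sys.argv[1:4])
s,R=st(); g=np.load('grasp.npz')
RL=Ro.from_euler('z',-3,degrees=True).as_matrix(); X,Y,Z=RL.T
a=np.radians(al); zp=-np.cos(a)*X+np.sin(a)*Z; Rt=np.stack([Y,np.cross(zp,Y),zp],1); Rtool=Rt@g['R'].T
print('rot',(np.degrees(Ro.from_matrix(Rtool@R.T).as_rotvec())/5).round(2))
t=np.array([532.4,-33.1,32])+px*X+pz*Z-Rtool@g['p']; print('tcp',t.round(1),'shift',((t-s['eef_pos'])/60).round(3))
E
python3 tgt.py 25 26.5 12
```

```text
t 9.62 p [525.2 -21.6 220.9] z [ 0.397 -0.016 -0.917] y [0.079 0.997 0.017] q [ 0.23  0.3  -0.33  2.24  0.59  0.25  0.88] F [-0.1 -1.  -0.4] w 35.1
rot [-0.14 -0.28  0.32]
tcp [531.2 -32.8  34.1] shift [ 0.101 -0.187 -3.114]
```

>>> send_rows(
  series=[
    [25,[0.05,-0.09,-0.3],[-0.14,-0.28,0.32]],
    [25,[0.05,-0.1,-0.4],[0,0,0]],
    [25,[0,0,-0.5],[0,0,0]],
    [25,[0,0,-0.5],[0,0,0]],
    [25,[0,0,-0.4],[0,0,0]],
    [25,[0,0,0],[0,0,0]],
    [25,[0,0,0],[0,0,0]],
  ],
)

```text
clock: 10.5
eef_pos: [530.1, -34.4, 125.7]
tool_rot: [-3.136, 0.421, 3.076]
force: [0.3, 0.3, -0.3]
width: 34.7
gripper_force: 60.1
```

```bash
python3 tgt.py 25 26.5 12; python3 - <<'E'
from h import *
d=grab('wrist','w7'); a=grab('side','s2'); b=grab('scene','c2')
cr=lambda i,x,y,w,h: cv2.resize(i[y:y+h,x:x+w],(400,300),interpolation=cv2.INTER_CUBIC)
cv2.imwrite('pics/v2.png',np.vstack([np.hstack([cr(a['img'],200,160,120,90),cr(b['img'],230,130,100,75)]),np.hstack([cr(d['img'],0,0,512,384),cr(d['img'],150,150,200,150)])])[:,:,::-1])
E
```

```text
t 10.5 p [530.1 -34.4 125.7] z [ 0.408 -0.033 -0.913] y [ 0.068  0.998 -0.005] q [ 0.36  0.54 -0.52  2.34  1.89  0.33 -0.38] F [ 0.3  0.3 -0.3] w 34.7
rot [ 0.13 -0.16  0.2 ]
tcp [531.2 -32.8  34.1] shift [ 0.018  0.026 -1.527]
```

View pics/v2.png

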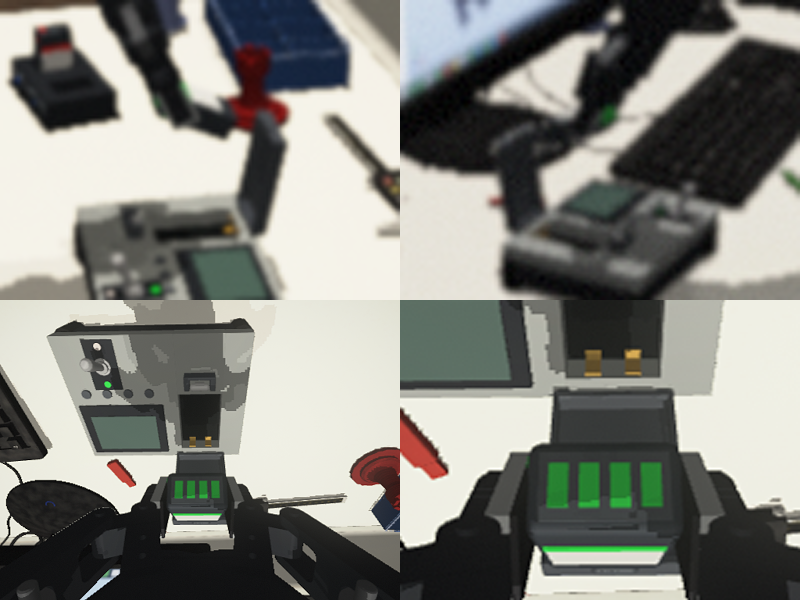

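Side view and scene view show the pack above the bay, nose towards the cover and clear of it. The wrist view shows the green lights and the two brass contacts lined up with the bay. I'll descend.

>>> send_rows(
  series=[
    [25,[0.02,0.03,-0.3],[0.13,-0.16,0.2]],
    [25,[0,0,-0.4],[0,0,0]],
    [25,[0,0,-0.3],[0,0,0]],
    [25,[0,0,-0.2],[0,0,0]],
    [25,[0,0,-0.1],[0,0,0]],
    [25,[0,0,0],[0,0,0]],
    [25,[0,0,0],[0,0,0]],
  ],
)

```text
clock: 11.52
eef_pos: [531.5, -32.9, 48.2]
tool_rot: [3.135, 0.436, 3.089]
force: [-1.2, 0.4, -0.3]
width: 35.3
gripper_force: 60.1
```

```bash
python3 tgt.py 25 26.5 12; python3 tgt.py 22 27 12.5
```

```text
t 11.53 p [531.5 -32.9  48.2] z [ 0.422 -0.015 -0.906] y [0.05  0.999 0.006] q [ 0.46  0.79 -0.69  2.39  2.23  0.6  -0.65] F [-1.2  0.4 -0.3] w 35.3
rot [ 0.01  0.02 -0.01]
tcp [531.2 -32.8  34.1] shift [-0.005  0.002 -0.236]
t 11.53 p [531.5 -32.9  48.2] z [ 0.422 -0.015 -0.906] y [0.05  0.999 0.006] q [ 0.46  0.79 -0.69  2.39  2.23  0.6  -0.65] F [-1.2  0.4 -0.3] w 35.3
rot [-0.03 -0.58 -0.01]
tcp [532.3 -32.9  33.1] shift [ 0.013  0.001 -0.252]
```

>>> send_rows(
  series=[
    [25,[0,0,-0.1],[0,0,0]],
    [25,[0,0,-0.08],[0,0,0]],
    [25,[0,0,-0.06],[0,0,0]],
    [25,[0,0,0],[0,0,0]],
    [25,[0,0,0],[0,0,0]],
  ],
)

```text
clock: 12.15
eef_pos: [531.0, -32.8, 33.1]
tool_rot: [3.134, 0.435, 3.089]
force: [0.5, 0.6, -0.7]
width: 34.5
gripper_force: 60.2
```

>>> send_rows(
  series=[
    [25,[0.03,0,-0.02],[0,-0.4,0]],
    [25,[0,0,0],[0,0,0]],
    [25,[0,0,0],[0,0,0]],
  ],
)

```text
clock: 12.52
eef_pos: [532.8, -32.8, 32.0]
tool_rot: [3.132, 0.469, 3.088]
force: [-0.1, -0.6, -0.7]
width: 34.8
gripper_force: 60.2
```

```bash
python3 tgt.py 23 27.5 11
```

```text
t 12.53 p [532.8 -32.8  32. ] z [ 0.452 -0.015 -0.892] y [0.05  0.999 0.008] q [ 0.48  0.86 -0.72  2.42  2.32  0.71 -0.72] F [-0.1 -0.6 -0.7] w 34.8
rot [-0.02  0.   -0.01]
tcp [532.6 -32.9  32.1] shift [-0.004 -0.001  0.002]
```

>>> send_rows(
  series=[
    [45,[0,0,0],[0,0,0]],
    [45,[0,0,0],[0,0,0]],
    [60,[0,0,0],[0,0,0]],
    [60,[-0.1,0,0.2],[0,0,0]],
    [60,[-0.3,0,0.6],[0,0,0]],
    [60,[-0.3,0,0.6],[0,0,0]],
    [60,[0,0,0],[0,0,0]],
  ],
)

```text
clock: 13.4
eef_pos: [495.5, -33.2, 120.3]
tool_rot: [3.132, 0.471, 3.087]
force: [0.3, -0.7, -0.3]
width: 59.8
gripper_force: 0.0
```

```bash
cat > chk.py <<'E'
from h import *
import sys
s,R=st(); d=grab('wrist',sys.argv[1]); P=cloud(d)
RL=Ro.from_euler('z',-3,degrees=True).as_matrix(); B=np.array([532.4,-33.1,32])
Q=(P-B)@RL; m=(abs(Q[...,1])<16)
for x in range(-62,100,4):
    k=Q[m&(abs(Q[...,0]-x)<2)&(Q[...,2]<70)]
    if len(k)>5: print(x,len(k),np.percentile(k[:,2],[10,50,90]).round(1))
k=Q[(abs(Q[...,0])<33)&(abs(Q[...,1])<30)&(Q[...,2]>18)&(Q[...,2]<60)]
if len(k)>20: print('top',k.min(0).round(1),k.max(0).round(1),cv2.minAreaRect(k[:,:2].astype(np.float32)))
E
python3 chk.py w8
```

```text
t 13.4 p [495.5 -33.2 120.3] z [ 0.453 -0.015 -0.891] y [0.05  0.999 0.009] q [ 0.64  0.66 -0.95  2.47  2.    0.63 -0.48] F [ 0.3 -0.7 -0.3] w 59.8
-62 215 [13.1 13.9 14.6]
-58 205 [13.1 13.9 14.7]
-54 528 [13.6 19.2 25.7]
-50 111 [14.  25.5 26.3]
-46 209 [20.4 23.9 26.1]
-42 142 [13.8 24.4 25.9]
-38 12 [13.5 13.9 14.9]
-34 493 [15.5 21.7 26.8]
-30 427 [27.5 31.7 34.6]
-26 154 [34.2 34.7 35.4]
-22 118 [33.1 33.9 34.4]
-18 122 [32.3 33.  33.5]
-14 122 [31.6 32.3 33. ]
-10 109 [30.6 31.4 31.9]
-6 111 [29.6 30.2 31. ]
-2 91 [28.6 29.2 29.8]
2 99 [27.5 28.2 28.8]
6 90 [26.7 27.4 27.9]
10 90 [25.6 26.2 26.8]
14 76 [24.5 25.2 25.7]
18 76 [23.1 23.7 24.4]
22 79 [22.3 22.8 23.4]
26 49 [20.8 21.9 22.5]
34 20 [13.3 14.2 14.6]
38 176 [13.3 14.9 18.5]
42 109 [13.3 17.9 18.7]
46 71 [16.8 17.3 17.9]
50 463 [17.8 23.9 31.2]
54 750 [33.4 42.4 51.5]
58 673 [53.4 61.4 68.1]
62 8 [68.  68.7 69.5]
top [-33.  -19.6  18. ] [28.  17.4 36.1] ((-2.5816593170166016, -1.054147720336914), (61.0435905456543, 36.58015060424805), 0.5531848669052124)
```

The pack is in the bay but rests about 13° up: its light end has caught on the front edge at x≈-34, so it needs to go several mm rearward. I'll check how far the contacts stick out of the rear wall.

```bash
python3 - <<'E'
from h import *
RL=Ro.from_euler('z',-3,degrees=True).as_matrix(); B=np.array([532.4,-33.1,32])
for t in('w1','w7'):
    d=load(t);Q=(cloud(d)-B)@RL; g=d['img'].astype(int)
    br=(g[...,0]-g[...,2]>60)&(abs(Q[...,0])<50)&(abs(Q[...,1])<25)
    q=Q[br]; print(t,len(q),q.min(0).round(1),q.max(0).round(1))
    for x in range(20,38,1):
        k=Q[br&(abs(Q[...,0]-x)<.5)]
        if len(k): print(x,len(k),np.percentile(k[:,2],[5,50,95]).round(1))
    k=Q[(abs(Q[...,1])<3)&(Q[...,2]<10)&(abs(Q[...,0])<50)&(Q[...,2]>-8)]; print('floor x',k[:,0].min(),k[:,0].max())
E
```

```text
w1 46 [ 27.4 -10.5  -0.3] [ 42.8  12.7 240.1]
27 1 [1.5 1.5 1.5]
28 4 [0.3 1.  1.4]
29 10 [-0.1  1.3  2.6]
30 10 [0.1 1.2 2.1]
31 6 [ 0.9  1.2 12.5]
32 4 [ 2.8 11.5 12.5]
33 5 [11.6 12.4 12.5]
floor x -32.84493771349362 33.006279957878945
w7 91 [ 27.1 -11.8  -0.7] [34.  13.6 12.9]
27 1 [2.1 2.1 2.1]
28 7 [0.3 0.9 1.4]
29 15 [-0.2  0.5  1.4]
30 12 [0.1 0.8 1.4]
31 13 [-0.2  0.8  2.2]
32 25 [ 0.3  2.1 12.8]
33 16 [ 0.5 11.5 12.7]
34 2 [10.9 11.2 11.5]
floor x -26.487467176762646 34.405851560416565
```

>>> send_rows(
  series=[
    [60,[0.25,0,-0.5],[0,0,0]],
    [60,[0.25,0,-0.5],[0,0,0]],
    [60,[0.1,0,-0.3],[0,0,0]],
    [60,[0,0,-0.15],[0,0,0]],
    [60,[0,0,0],[0,0,0]],
    [25,[0,0,0],[0,0,0]],
    [25,[0,0,0],[0,0,0]],
    [25,[0,0,0],[0,0,0]],
  ],
)

```text
clock: 14.45
eef_pos: [530.9, -33.9, 31.0]
tool_rot: [3.134, 0.467, 3.088]
force: [-1.2, -2.0, 5.7]
width: 34.5
gripper_force: 62.3
```

>>> send_rows(
  series=[
    [25,[0,0,0.02],[0,0,0]],
    [25,[0.04,0,0],[0,0,0]],
    [25,[0.04,0,0],[0,0,0]],
    [25,[0.03,0,0],[0,0,0]],
    [25,[0,0,0],[0,0,0]],
    [25,[0,0,0],[0,0,0]],
  ],
)

```text
clock: 15.2
eef_pos: [537.1, -33.1, 31.4]
tool_rot: [3.132, 0.465, 3.088]
force: [-3.3, 0.3, 0.1]
width: 34.7
gripper_force: 60.4
```

>>> send_rows(
  series=[
    [45,[0,0,0],[0,0,0]],
    [45,[0,0,0],[0,0,0]],
    [60,[0,0,0],[0,0,0]],
    [60,[-0.1,0,0.2],[0,0,0]],
    [60,[-0.3,0,0.6],[0,0,0]],
    [60,[-0.3,0,0.6],[0,0,0]],
    [60,[0,0,0],[0,0,0]],
  ],
)

```text
clock: 16.08
eef_pos: [496.5, -33.5, 118.9]
tool_rot: [3.135, 0.472, 3.089]
force: [-0.3, -0.3, -0.4]
width: 60.3
gripper_force: 0.0
```

```bash
python3 chk.py w9
```

```text
t 16.07 p [496.5 -33.5 118.9] z [ 0.454 -0.017 -0.891] y [0.049 0.999 0.006] q [ 0.64  0.67 -0.96  2.47  2.    0.64 -0.48] F [-0.3 -0.3 -0.4] w 60.3
-62 219 [13.2 13.9 14.7]
-58 200 [13.3 13.9 14.5]
-54 543 [13.6 19.  25.7]
-50 106 [14.  25.5 26.2]
-46 217 [20.7 24.1 26. ]
-42 148 [13.6 24.5 25.8]
-38 15 [13.5 13.9 15. ]
-34 39 [13.3 13.8 14.3]
-30 415 [11.8 17.  21. ]
-26 181 [20.8 21.7 22.5]
-22 152 [21.2 21.8 22.5]
-18 146 [21.2 21.9 22.5]
-14 160 [21.2 22.2 22.9]
-10 134 [21.7 22.3 22.9]
-6 135 [21.6 22.3 22.8]
-2 130 [21.5 22.2 23. ]
2 130 [21.7 22.2 22.8]
6 119 [21.6 22.4 23. ]
10 115 [21.7 22.2 22.8]
14 106 [21.6 22.2 22.8]
18 107 [21.2 21.7 22.4]
22 108 [21.4 21.9 22.6]
26 96 [21.1 21.8 22.4]
30 25 [20.  21.1 21.6]
38 147 [13.7 16.5 18.4]
42 103 [13.6 17.8 18.6]
46 68 [16.9 17.5 17.9]
50 473 [17.6 23.7 31.2]
54 764 [32.9 42.5 52. ]
58 681 [53.5 61.7 68.1]
62 11 [66.3 69.2 69.8]
top [-30.8 -19.2  18. ] [30.8 17.3 23.8] ((0.02536773681640625, -0.8348751068115234), (61.4315185546875, 36.18619918823242), 0.8079399466514587)
```

The pack now lies flat, its top at 22 mm all along. It still has about 1–2 mm to go to the contacts, so I'll grip its proud sides and push it gently rearward.

>>> send_rows(
  series=[
    [60,[0.25,0,-0.5],[0,0,0]],
    [60,[0.25,0,-0.5],[0,0,0]],
    [60,[0.1,0.02,-0.3],[0,0,0]],
    [60,[0,0,-0.16],[0,0,0]],
    [60,[0,0,0],[0,0,0]],
    [25,[0,0,0],[0,0,0]],
    [25,[0,0,0],[0,0,0]],
    [25,[0,0,0],[0,0,0]],
  ],
)

```text
clock: 17.12
eef_pos: [532.9, -33.2, 30.6]
tool_rot: [3.136, 0.472, 3.09]
force: [-5.9, -3.6, 23.5]
width: 33.7
gripper_force: 68.7
```

>>> send_rows(
  series=[
    [25,[0.02,0,0],[0,0,0]],
    [25,[0.02,0,0],[0,0,0]],
    [25,[0.01,0,0],[0,0,0]],
    [25,[0,0,0],[0,0,0]],
  ],
)

```text
clock: 17.62
eef_pos: [532.9, -33.1, 30.5]
tool_rot: [3.137, 0.469, 3.092]
force: [-15.4, -3.7, 35.5]
width: 33.9
gripper_force: 70.9
```

>>> send_rows(
  series=[
    [25,[0,0,0.03],[0,0,0]],
    [25,[0,0,0],[0,0,0]],
  ],
)

```text
clock: 17.88
eef_pos: [533.0, -33.1, 30.6]
tool_rot: [3.135, 0.466, 3.089]
force: [-7.9, -2.1, 16.2]
width: 33.6
gripper_force: 67.0
```

>>> send_rows(
  series=[
    [25,[0.02,0,0.02],[0,0,0]],
    [25,[0.02,0,0.01],[0,0,0]],
    [25,[0,0,0],[0,0,0]],
  ],
)

```text
clock: 18.25
eef_pos: [535.4, -32.4, 31.1]
tool_rot: [3.133, 0.463, 3.088]
force: [-6.4, -0.2, 5.8]
width: 34.0
gripper_force: 61.6
```

>>> send_rows(
  series=[
    [25,[0.02,0,0],[0,0,0]],
    [25,[0,0,0],[0,0,0]],
    [25,[0,0,0],[0,0,0]],
  ],
)

```text
clock: 18.62
eef_pos: [535.4, -32.4, 30.9]
tool_rot: [3.133, 0.462, 3.088]
force: [-9.9, -0.9, 9.4]
width: 34.0
gripper_force: 63.1
```

>>> send_rows(
  series=[
    [45,[0,0,0],[0,0,0]],
    [45,[0,0,0],[0,0,0]],
    [60,[0,0,0],[0,0,0]],
    [60,[-0.1,0,0.2],[0,0,0]],
    [60,[-0.3,0,0.6],[0,0,0]],
    [60,[-0.3,0,0.6],[0,0,0]],
    [60,[0,0,0],[0,0,0]],
  ],
)

```text
clock: 19.5
eef_pos: [496.9, -32.2, 118.8]
tool_rot: [3.135, 0.471, 3.09]
force: [0.5, 0.7, 0.3]
width: 60.1
gripper_force: 0.0
```

```bash
python3 chk.py w10 | egrep -v '^(-6|-5|-4|1|2 |6|4|5)'
```

```text
t 19.5 p [496.9 -32.2 118.8] z [ 0.454 -0.017 -0.891] y [0.049 0.999 0.006] q [ 0.64  0.67 -0.97  2.47  2.    0.65 -0.47] F [0.5 0.7 0.3] w 60.1
-38 13 [13.1 13.8 14. ]
-34 42 [13.1 13.8 14.5]
-30 24 [ 8.9 12.8 16.6]
-26 551 [ 8.9 16.8 21.3]
-22 160 [21.2 21.8 22.5]
-18 157 [21.3 21.9 22.6]
-14 141 [21.3 21.9 22.6]
-10 146 [21.6 22.2 22.9]
-2 128 [21.7 22.2 23. ]
22 105 [21.4 21.8 22.4]
26 101 [21.3 21.9 22.4]
30 77 [21.2 21.9 22.4]
38 101 [15.7 17.3 18.6]
top [-28.1 -18.8  18. ] [32.9 18.  24.1] ((2.334857940673828, 0.00037384033203125), (60.71282958984375, 36.49021530151367), 1.3318392038345337)
```

The pack lies flat and against the contacts, spanning x -28 to +32.5 in the bay. Now the cover: I'll straighten the tool, and check for obstacles behind the cover and the cover's angle.

>>> send_rows(
  series=[
    [0,[0,0,0.8],[0,0.9,0]],
    [0,[0,0,0.8],[0,0.9,0]],
    [0,[0,0,0.5],[0,0.9,0]],
    [0,[0,0,0],[0,0.9,0]],
    [0,[0,0,0],[0,0.9,0]],
    [0,[0,0,0],[0,0.9,0]],
    [0,[0,0,0],[0,0,0]],
  ],
)

```text
clock: 20.42
eef_pos: [483.5, -55.6, 163.6]
tool_rot: [-3.064, 0.064, 3.104]
force: [-0.5, -0.2, 0.4]
width: -0.0
gripper_force: 0.0
```

```bash
python3 - <<'E'
from h import *
s,R=st(); grab('wrist','w11'); grab('side','s3')
RL=Ro.from_euler('z',-3,degrees=True).as_matrix(); H=np.array([572.4,-35.2,48])
for t in('side0','scene0','s3','w1','w11'):
    Q=(cloud(load(t))-H)@RL
    m=(Q[...,0]>-10)&(Q[...,0]<150)&(abs(Q[...,1])<90)&(Q[...,2]>0)&(Q[...,2]<300); q=Q[m]
    c=q[(abs(q[:,1])<27)&(q[:,0]<60)&(q[:,2]<90)]; o=q[(q[:,0]>60)]
    print(t,len(c),c.max(0).round(1) if len(c) else'', 'beyond',len(o),o.min(0).round(),o.max(0).round() if len(o) else '')if len(o) else print(t,len(c),c.max(0).round(1) if len(c) else '')
T=(cloud(load('w11'))-s['eef_pos'])@R
q=T[(abs(T[...,0])<14)&(abs(T[...,1])<25)&(T[...,2]>-60)&(T[...,2]<20)]; print('tip z max',np.percentile(q[:,2],[50,99,100]),q.min(0),q.max(0))
E
```

```text
t 20.43 p [483.5 -55.6 163.6] z [ 0.061 -0.08  -0.995] y [ 0.042  0.996 -0.077] q [ 0.64  0.6  -0.95  2.06  0.81  0.84  0.72] F [-0.5 -0.2  0.4] w -0.0
side0 319 [25.5 26.9 81. ] beyond 765 [ 60.  15. 197.] [148.  53. 300.]
scene0 206 [25.9 26.9 81.6] beyond 418 [ 60.  28. 196.] [147.  64. 300.]
s3 312 [25.3 26.9 82.7]
w1 1871 [25.3 27.  82.4]
w11 468 [22.1 27.  79.4]
tip z max [-45.53847212 -24.68468018 -23.31457306] [-11.53182548 -16.67158006 -59.97282195] [ 12.25029613  15.47314328 -23.31457306]
```

>>> send_rows(
  series=[
    [0,[0.5,0.1,0],[0.46,0.35,0]],
    [0,[0.6,0.1,0],[0.46,0.35,0]],
    [0,[0.6,0.1,0],[0,0,0]],
    [0,[0.56,0,0],[0,0,0]],
    [0,[0,0,0],[0,0,0]],
    [0,[0,0,0],[0,0,0]],
  ],
)

```text
clock: 21.28
eef_pos: [616.6, -38.0, 164.1]
tool_rot: [-3.139, -0.001, 3.104]
force: [-0.3, 0.2, 0.0]
width: -0.0
gripper_force: 0.0
```

```bash
python3 -c "
from h import *
st()"
```

```text
t 21.27 p [616.6 -38.  164.1] z [-0.001 -0.003 -1.   ] y [ 0.038  0.999 -0.003] q [ 0.55  0.81 -0.95  1.64  0.73  1.08  0.91] F [-0.3  0.2  0. ] w -0.0
```

>>> send_rows(
  series=[
    [0,[0.05,0,-0.6],[0,0,0]],
    [0,[0,0,-0.6],[0,0,0]],
    [0,[0,0,-0.2],[0,0,0]],
    [0,[0,0,0],[0,0,0]],
    [0,[-0.2,0.01,0.03],[0,0,0]],
    [0,[-0.21,0.01,0.03],[0,0,0]],
    [0,[-0.19,0.01,0],[0,0,0]],
    [0,[-0.18,0.01,0],[0,0,0]],
  ],
)

```text
clock: 22.28
eef_pos: [573.7, -35.7, 84.7]
tool_rot: [-3.14, 0.001, 3.103]
force: [-1.1, -0.6, -0.1]
width: -0.1
gripper_force: 0.2
```

>>> send_rows(
  series=[
    [0,[-0.15,0.01,-0.05],[0,0,0]],
    [0,[-0.14,0.01,-0.05],[0,0,0]],
    [0,[-0.12,0,-0.09],[0,0,0]],
    [0,[-0.12,0,-0.09],[0,0,0]],
    [0,[-0.09,0.01,-0.12],[0,0,0]],
    [0,[-0.09,0,-0.13],[0,0,0]],
    [0,[0,0,0],[0,0,0]],
  ],
)

```text
clock: 23.15
eef_pos: [530.9, -33.9, 51.7]
tool_rot: [-3.14, -0.001, 3.103]
force: [0.4, 0.4, -0.0]
width: 0.0
gripper_force: 0.0
```

```bash
python3 - <<'E'
from h import *
st(); a=grab('side','s4'); b=grab('scene','c4')
cr=lambda i,x,y,w,h: cv2.resize(i[y:y+h,x:x+w],(400,300),interpolation=cv2.INTER_CUBIC)
cv2.imwrite('pics/v3.png',np.hstack([cr(a['img'],200,180,100,75),cr(b['img'],240,140,90,68)])[:,:,::-1])
E
```

```text
t 23.15 p [530.9 -33.9  51.7] z [-0.001 -0.002 -1.   ] y [ 0.038  0.999 -0.002] q [ 0.53  0.85 -0.83  1.96  0.92  0.77  0.67] F [ 0.4  0.4 -0. ] w 0.0
```

View pics/v3.png

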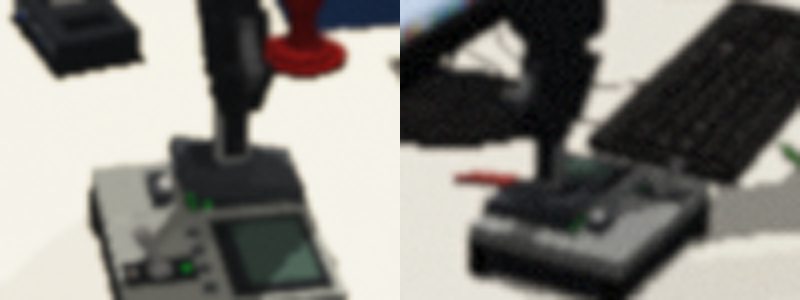

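The cover is almost down, at about 0.3 rad, with the finger on it. Now I'll move over the ribs and press.

>>> send_rows(
  series=[
    [0,[-0.15,0,-0.02],[0,0,0]],
    [0,[-0.15,0.01,-0.04],[0,0,0]],
    [0,[0,0,-0.06],[0,0,0]],
    [0,[0,0,-0.05],[0,0,0]],
    [0,[0,0,-0.04],[0,0,0]],
    [0,[0,0,0],[0,0,0]],
  ],
)

```text
clock: 24.0
eef_pos: [514.0, -33.3, 39.6]
tool_rot: [-3.14, 0.001, 3.103]
force: [-0.7, -0.5, 0.3]
width: 0.1
gripper_force: 0.0
```

>>> send_rows(
  series=[
    [0,[0,0,-0.03],[0,0,0]],
    [0,[0,0,-0.02],[0,0,0]],
    [0,[0,0,0],[0,0,0]],
  ],
)

```text
clock: 24.38
eef_pos: [514.1, -33.1, 38.4]
tool_rot: [-3.139, 0.002, 3.103]
force: [-5.2, -1.4, 16.3]
width: -0.3
gripper_force: 8.2
```

>>> send_rows(
  series=[
    [0,[0,0,-0.02],[0,0,0]],
    [0,[0,0,0],[0,0,0]],
    [0,[0,0,0],[0,0,0]],
  ],
)

```text
clock: 24.75
eef_pos: [514.1, -33.1, 38.0]
tool_rot: [-3.138, 0.002, 3.103]
force: [-5.5, -0.9, 24.2]
width: -0.1
gripper_force: 12.2
```

>>> send_rows(
  series=[
    [0,[0,0,0.3],[0,0,0]],
    [0,[0,0,0.7],[0,0,0]],
    [0,[-0.5,0,0.8],[0,0,0]],
    [0,[-0.5,0,0.5],[0,0,0]],
    [0,[0,0,0],[0,0,0]],
  ],
)

```text
clock: 25.38
eef_pos: [453.4, -33.5, 175.3]
tool_rot: [-3.138, 0.003, 3.103]
force: [1.0, -0.3, 0.1]
width: 0.2
gripper_force: 0.0
```

```bash
python3 - <<'E'
from h import *
s,R=st(); d=grab('wrist','w12'); grab('side','s5')
RL=Ro.from_euler('z',-3,degrees=True).as_matrix(); H=np.array([572.4,-35.2,48])
for t in('w12','s5'):
    Q=(cloud(load(t))-H)@RL
    k=Q[(abs(Q[...,1])<24)&(Q[...,0]>-78)&(Q[...,0]<-5)&(Q[...,2]>5)&(Q[...,2]<40)]
    print(t,len(k))
    for x in range(-90,10,8):
        j=Q[(abs(Q[...,1])<22)&(abs(Q[...,0]-x)<3)&(Q[...,2]<60)]
        if len(j): print(x,len(j),np.percentile(j[:,2],[10,50,90]).round(1))
E
```

```text
t 25.38 p [453.4 -33.5 175.3] z [ 0.003 -0.003 -1.   ] y [ 0.038  0.999 -0.003] q [ 0.71  0.59 -1.04  2.07  0.69  0.87  0.8 ] F [ 1.  -0.3  0.1] w 0.2
w12 419
-90 172 [-2.6  6.4 10.4]
-82 328 [-2.2  7.4 10.4]
-74 196 [10.1 10.9 11.7]
-66 79 [10.1 11.  11.8]
-58 2 [10.3 10.4 10.4]
s5 275
-90 24 [-1.9  6.6 10.7]
-82 33 [-2.1  7.3 11.2]
-74 20 [10.3 11.1 12. ]
-66 19 [ 9.7 11.6 12.3]
-58 21 [ 9.3 11.3 12.6]
-50 19 [ 9.9 10.6 12.5]
-42 23 [ 9.5 11.3 12.5]
-34 21 [ 9.9 11.3 12.3]
-26 22 [ 9.7 11.1 12.3]
-18 20 [10.1 10.8 11.8]
-10 17 [ 9.6 11.4 12.6]
-2 16 [ 9.9 11.5 12.1]
```

The cover reads flat, 11 mm above the hinge axis over its whole length, with the tool clear, so it is latched. Now the switch: I'll come down in front of the lever and push it to the rear.

>>> send_rows(
  series=[
    [0,[-0.14,-0.5,0],[0,0,0]],
    [0,[-0.14,-0.5,0],[0,0,0]],
    [0,[-0.14,-0.34,0],[0,0,0]],
    [0,[0,0,0],[0,0,0]],
    [0,[0,0,-0.6],[0,0,0]],
    [0,[0,0,-0.6],[0,0,0]],
    [0,[0,0,0],[0,0,0]],
    [0,[0,0,0],[0,0,0]],
  ],
)

```text
clock: 26.48
eef_pos: [429.8, -112.4, 102.3]
tool_rot: [-3.141, 0.002, 3.104]
force: [0.2, 0.1, -0.6]
width: 0.0
gripper_force: 0.0
```

```bash
python3 - <<'E'
from h import *
s,R=st()
d=grab('side','s6'); P=cloud(d)
RL=Ro.from_euler('z',-3,degrees=True).as_matrix(); Q=(P-np.array([467.5,-114,50]))@RL
k=Q[(abs(Q[...,0])<25)&(abs(Q[...,1])<14)&(Q[...,2]>8)&(Q[...,2]<30)]
for z in range(8,30,4):
    j=k[(k[:,2]>=z)&(k[:,2]<z+4)]; 
    if len(j): print(z,len(j),j.min(0).round(1),j.max(0).round(1))
E
```

```text
t 26.48 p [ 429.8 -112.4  102.3] z [ 0.002 -0.    -1.   ] y [ 0.037  0.999 -0.   ] q [ 0.8   0.69 -0.92  2.16  0.87  0.72  0.82] F [ 0.2  0.1 -0.6] w 0.0
8 4 [-6.5 -5.7  8.9] [-1.9 -0.8 11.9]
12 5 [-9.  -4.1 12.6] [-1.7 -0.6 14.6]
16 5 [-9.3 -4.4 16.1] [-4.5 -2.9 19.8]
20 7 [-11.8  -5.9  20.5] [-4.2 -0.1 23.9]
24 8 [-14.2  -5.8  24.1] [-6.5  1.7 27.7]
28 2 [-11.1  -5.4  28.8] [-9.4 -0.9 28.9]
```

>>> send_rows(
  series=[
    [0,[0,-0.03,-0.5],[0,0,0]],
    [0,[0,0,-0.45],[0,0,0]],
    [0,[0,0,0],[0,0,0]],
    [0,[0.1,0,0],[0,0,0]],
    [0,[0.1,0,0],[0,0,0]],
    [0,[0.1,0,0],[0,0,0]],
    [0,[0.08,0,0],[0,0,0]],
    [0,[0,0,0],[0,0,0]],
  ],
)

```text
clock: 27.52
eef_pos: [452.8, -115.3, 45.0]
tool_rot: [-3.141, 0.003, 3.103]
force: [-0.2, 0.1, 0.4]
width: -0.0
gripper_force: 0.0
```

Force is zero, so the lever may have snapped. I'll nudge a bit further, then back off and look.

>>> send_rows(
  series=[
    [0,[0.04,0,0],[0,0,0]],
    [0,[0,0,0],[0,0,0]],
    [0,[-0.3,0,0],[0,0,0]],
    [0,[-0.1,0,0.5],[0,0,0]],
    [0,[0,0,1],[0,0,0]],
    [0,[0,0.3,1],[0,0,0]],
    [0,[0,0.3,0.3],[0,0,0]],
    [0,[0,0,0],[0,0,0]],
  ],
)

```text
clock: 28.52
eef_pos: [430.7, -78.7, 213.8]
tool_rot: [-3.139, 0.004, 3.105]
force: [0.9, -0.4, -0.9]
width: 0.0
gripper_force: 0.0
```

```bash
python3 - <<'E'
from h import *
s,R=st()
d=grab('side','s7'); w=grab('wrist','w13'); b=grab('scene','c7')
RL=Ro.from_euler('z',-3,degrees=True).as_matrix(); Q=(cloud(d)-np.array([467.5,-114,50]))@RL
k=Q[(abs(Q[...,0])<25)&(abs(Q[...,1])<14)&(Q[...,2]>12)&(Q[...,2]<32)]
print(k[k[:,2]>22].min(0),k[k[:,2]>22].max(0))
H=np.array([572.4,-35.2,48]); Q=(cloud(d)-H)@RL
for x in(-74,-58,-34,-10):
    j=Q[(abs(Q[...,1])<22)&(abs(Q[...,0]-x)<3)&(Q[...,2]<60)]; print(x,np.median(j[:,2]).round(1))
cr=lambda i,x,y,w,h: cv2.resize(i[y:y+h,x:x+w],(400,300),interpolation=cv2.INTER_CUBIC)
cv2.imwrite('pics/v4.png',np.vstack([np.hstack([cr(d['img'],150,130,180,135),cr(d['img'],215,200,80,60)]),np.hstack([cr(b['img'],120,150,240,120),cr(w['img'],0,0,512,384)])])[:,:,::-1])
E
```

```text
t 28.52 p [430.7 -78.7 213.8] z [ 0.004 -0.003 -1.   ] y [ 0.037  0.999 -0.003] q [ 0.88  0.52 -1.11  2.06  0.6   0.92  0.98] F [ 0.9 -0.4 -0.9] w 0.0
[ 5.20971029 -5.09416275 22.32155156] [14.96196051  3.40043487 28.7631611 ]
-74 11.2
-58 11.3
-34 10.8
-10 10.6
```

View pics/v4.png

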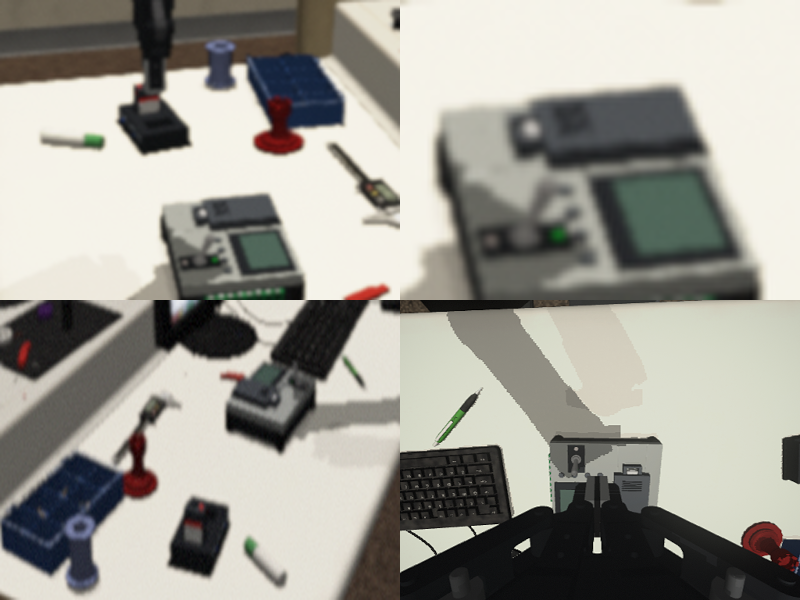

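The views show the cover fully shut and the lever leaning to the rear over the green mark, its tip +5 to +15 mm past the pivot. The red pack is still in the charger, the bystanders are where they were, and the robot is clear.

```bash
python3 -c "
from cell import ctrl
print(ctrl.finish_job())"
```

```text
the job is handed in; nothing more can be done
None
```

The job is handed in at about 28.5 s: the green-lit pack lies flat against the bay's contacts, the cover is latched shut, the switch is on, and the red pack is still in the charger; the verdict was not shown.

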